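# Roll a gas sample tube port-up and strap it into its sampling stand

### The job

The gas sample tube must be set up for drawing a sample with a syringe. Roll the tube along the bench until its septum port points straight up, then lay it port-up in the two vee saddles of the stand, with the port midway between the saddles, and swing the hold-down strap fully shut so that the port comes up through the strap's window. Leave everything else on the bench where it is.

Things in the scene. Friction and masses are not known exactly. Their poses are not given: they have to be found in the camera images.
- tube: Gas sample tube lying on the bench: steel barrel, diameter 32 mm, 130 mm long, a round valve knob on each end, 176 mm over all, 0.3 kg; both ends alike. Origin on its axis at mid-length (16 mm above the bench as it lies). Own y: along the axis. Own z: out through the septum port (vertical when the port is up). It lies at any heading and rolls 16 mm per rad, staying where it is left.
- port_top (a point): Septum at the tip of the tube's port: a hexagonal brass nut 14 mm across at mid-length of the barrel, its tip 29 mm from the tube's axis (13 mm beyond the barrel). At the start it points sideways and a little down, 1.75 rad from straight up.
- stand: Stand fixed to the bench, base plate 120 x 136 mm, its top 11 mm up. Origin on the bench, midway between two 90-degree vee saddles (14 mm thick, at y = -46 and +46 mm, 43 mm high, vees 43 mm wide at the top); bare between them. Own y: along the seated tube; own x: from the hinge to the tube, away from the robot. Hinge lugs at x = -68 to -56 mm, 70 mm high; nothing stands behind the saddles.
- seat (a point): Where the tube's origin lies when it is seated: 44 mm above the bench, above the stand's origin. Axes as the stand's.
- strap (a joint): Angle of the hold-down strap, rad: 0 shut (level, 2 mm above the seated barrel, lined with rubber), growing as it opens up and over towards the stand's -x, to 2.05; starts at 1.85 to 2.0. Stiff hinge, 0.06 N m: it stays where it is left. Steel plate 44 wide, 4 thick, 94 mm from hinge to end, with a 14 mm upturned lip; window centred 62 mm from the hinge, 22 mm across the tube by 24 along it.
- strap_hinge (a point): On the hinge axis of the strap, mid-width: 62 mm on the -x side of the stand's origin, 64 mm above the bench. The hinge axis is parallel to the stand's y.
- strap_push (a point): A place to push: on the strap's outer face (the upper one when shut), mid-width, 84 mm from the hinge, beyond the window. Own x: from the hinge to the free end; own z: out of the outer face.
- vial_rack: Vial rack 52x124x37 mm, beside the instrument; not part of the job, leave it. Origin at the centre of its underside.
- septa_tin: Round grey tin, diameter 56, 22 mm high; not part of the job, leave it. Origin at the centre of its underside.
- valve_cap: White plastic cap, diameter 28, 19 mm high; not part of the job, leave it. Origin at the centre of its underside.
- union: Brass union fitting, 17x36x15 mm; not part of the job, leave it. Origin at the centre of its underside.
- ferrule_jar: Small jar, diameter 37, 48 mm high; not part of the job, leave it. Origin at the centre of its underside.
- amber_bottle: Amber bottle, diameter 56, 107 mm high; not part of the job, leave it. Origin at the centre of its underside.
- wash_bottle: Clear bottle, diameter 58, 112 mm high; not part of the job, leave it. Origin at the centre of its underside.
- mouse: Black computer mouse, 108x60x34 mm; not part of the job, leave it. Origin at the centre of its underside.
- wrench: Small open-end wrench lying flat, 23x133x5 mm; not part of the job, leave it. Origin at the centre of its underside.
- tweezers: Tweezers lying flat, 18x122x9 mm; not part of the job, leave it. Origin at the centre of its underside.
- fittings_case: Clear compartment case, 109x150x33 mm, shut; not part of the job, leave it. Origin at the centre of its underside.

How it is judged:
By the outcome, as a careful person would: the job done as asked, in the order asked, and still so for the second after the job is handed in, with the robot touching nothing.
It also fails if it takes over 67 s, if anything falls off the work surface, if the arm or the gripper's body presses on something with over 40 N, if the wrist force passes 120 N, or if a joint passes its speed limit or range.

### The arm

A 7-joint arm with a two-finger parallel gripper is mounted at the origin on a cart in front of the work surface, level with it; the furniture and walls round the work are solid. World frame = base frame: x ahead of the robot, y to its left, z up, the work surface at z = 0. Lengths are in m, angles in rad, forces in N, time in s.
With the tool pointing down it reaches from about 0.425 to 0.95 m from the base axis. Payload 4.7 kg.
Tool frame: the origin (TCP) lies midway between the tips of the shut fingers; the grasp point (between the pads) lies 19 mm behind it; z points along the fingers, y is the line along which they close (so a half turn about z gives the same grasp; the last joint's range is limited). The gripper opens to 85 mm and grips with 20 to 120 N. Pads are 22 mm wide; open, the fingers measure 114 mm over their backs; the gripper's body (76 mm by 85 mm) begins 54 mm behind the grasp point. The pads swing forward as they close: fully open they stand 13 mm farther back than shut.
Start: joints at [1.244, 0.469, -0.049, 1.532, 0.024, 1.141, -0.082], TCP at [0.198, -0.645, 0.231] pointing down, gripper open.
Joint ranges: [-2.59, 2.59], [-0.33, 1.99], [-1.39, 1.29], [0.1, 2.45], [-1.04, 4.18], [0.21, 1.99], [-2.66, 2.66]. Speed limits (rad/s): [2.57, 2.57, 3.14, 3.14, 3.14, 3.14, 3.14].

### API

Orientations are given as a unit quaternion [x, y, z, w].
In Python, from station import manip gives the robot as it stands.
- The arm moves only by the tool carry_out, never from a script. Its argument "steps" is a list that holds one entry, the list of rows, each a list of 5 numbers: the shift along the world's x, y, z in normalised numbers (1 is 100 cm), then the turn about the world's z in normalised numbers (1 is 90 degrees), then the opening, from 0 (shut) to 1 (fully open). A call has 1 to 10 rows; each row is the pose to reach, as a shift and turn from the pose commanded when the call began; what a row does not reach only later rows make up. A row lasts 1/10 s, in which the tool goes at most 50 mm and 8.59 degrees, less where a joint would pass 70% of its speed; a pose out of reach is approached as far as the arm can. Shift and turn numbers lie between -1 and 1, and a call with a number outside is refused. A call with a gripper value outside its range is refused whole. The fingers move at their own pace and stop on an object; "grip_force" is the grip in N (left out, the last holds). Time passes only in rows, so rows that repeat a pose let the fingers close. It gives the time, the measured TCP pose, the force, the opening and the grip force at its end, in the units of the state.
- manip.read_state(): the state, without advancing time (a new reading comes with each control period).
- manip.capture(name): name is "scene" or "top" or "wrist"; returns the picture (384x512x3 uint8, red, green, blue); there is no depth.
- manip.camera_info(name): a dict with "mtx" (3x3 intrinsics, pixels), "world_from_camera" (4x4, takes a point from camera to world coordinates). Camera axes: x right, y down, z forward; pixel columns grow to the right and rows downward; lengths in m; the calibration is good to about 2 mm. A picture is of the moment at which its call begins: read the wrist's pose just before it. camera_info takes no time and is no camera call; for the wrist camera it gives the pose at the moment of the call.
- manip.sign_off(): hands the job in; it is judged then, once.
The state is a dict: "time": time; "q": joint angles; "joint_vel": joint speeds; "tau": joint torques, N m; "tcp_pos": TCP position; "tcp_rot": TCP orientation; "ft_force": force on the tool from outside, world axes, zero at the start; "ft_torque": the same for the moment, N m; "width": finger opening in m; "gripper_force": force on a finger pad.
Only numpy, scipy, OpenCV 4.12 (cv2) and the standard library are available. Lean on these libraries where they do the work, as an engineer would, in place of code of your own. Each camera call takes 0.05 s, during which the arm holds its last target. There are 200 camera calls.

## Working session

There is one attempt and no reset: what is moved stays moved. The work goes in short steps, Python scripts to look and compute and a tool call to move; the robot and the scene stay as the last step left them, time stands still between calls to the robot, and variables do not carry over. Pictures are saved under pics/ and viewed, at most 10 in all, crops included, and the job is handed in when it is done.

Besides the shell and the picture viewer there is one more tool, called after "Request:" as a command line: name --argument value ..., lists and objects as JSON in quotes. carry_out: Moves the arm, as the interface text tells. Its arguments: {"type":"object","properties":{"steps":{"type":"array"},"grip_force":{"type":"number"}},"required":["steps"]}

```bash
mkdir -p pics; ls
cat > h.py <<'E'
import numpy as np,cv2
from station import manip
def cap(n,f):
    i=manip.camera_info(n); p=manip.capture(n); cv2.imwrite('pics/'+f,p[:,:,::-1]); return p,i
def ray(i,u,v,z):
    K=np.array(i['mtx']);T=np.array(i['world_from_camera'])
    d=T[:3,:3]@np.linalg.solve(K,[u,v,1]);o=T[:3,3]
    return o+d*(z-o[2])/d[2]
def proj(i,p):
    K=np.array(i['mtx']);T=np.array(i['world_from_camera'])
    c=T[:3,:3].T@(np.array(p)-T[:3,3]);c=K@c;return c[:2]/c[2]
E
python3 - <<'E'
from h import *
a,i=cap('top','t0.png');b,j=cap('scene','s0.png')
cv2.imwrite('pics/t0b.png',cv2.resize(a,(800,600),interpolation=cv2.INTER_CUBIC)[:,:,::-1])
cv2.imwrite('pics/s0b.png',cv2.resize(b,(800,600),interpolation=cv2.INTER_CUBIC)[:,:,::-1])
np.set_printoptions(precision=4,suppress=True)
for k in(i,j):print(np.array(k['mtx']),np.array(k['world_from_camera']))
print(manip.read_state())
E
```

```text
pics
[[490.8118   0.     257.7481]
 [  0.     490.8118 191.5338]
 [  0.       0.       1.    ]] [[-0.     -0.9883  0.1524  0.3505]
 [-1.     -0.0013 -0.0083  0.0231]
 [ 0.0084 -0.1524 -0.9883  1.533 ]
 [ 0.      0.      0.      1.    ]]
[[426.2441   0.     254.3635]
 [  0.     426.2441 190.8604]
 [  0.       0.       1.    ]] [[-0.807  -0.3944  0.4395  0.0895]
 [-0.5902  0.5143 -0.6222  0.7394]
 [ 0.0193 -0.7616 -0.6478  0.832 ]
 [ 0.      0.      0.      1.    ]]
{'time': 0.1, 'q': array([ 1.2441,  0.4694, -0.0486,  1.5336,  0.0241,  1.141 , -0.0823]), 'joint_vel': array([ 0.0001, -0.0014,  0.0002, -0.0028,  0.0009,  0.0009, -0.0015]), 'tau': array([  0.0006, -51.1515,  -0.0469, -23.8391,   0.0108,   0.0044,
         0.    ]), 'tcp_pos': array([ 0.198 , -0.6448,  0.2304]), 'tcp_rot': array([ 0.9889,  0.1484, -0.0001, -0.0009]), 'ft_force': array([ 0.2878, -0.2886,  0.1829]), 'ft_torque': array([-0.0182, -0.0285, -0.0314]), 'gripper_force': 0.0, 'width': 0.08551333802364322}
```

View pics/t0b.png

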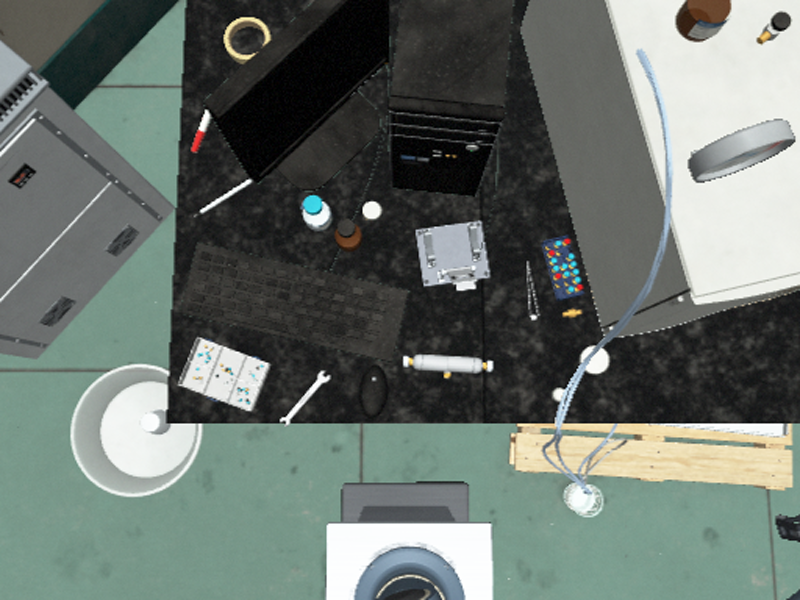

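View pics/s0b.png

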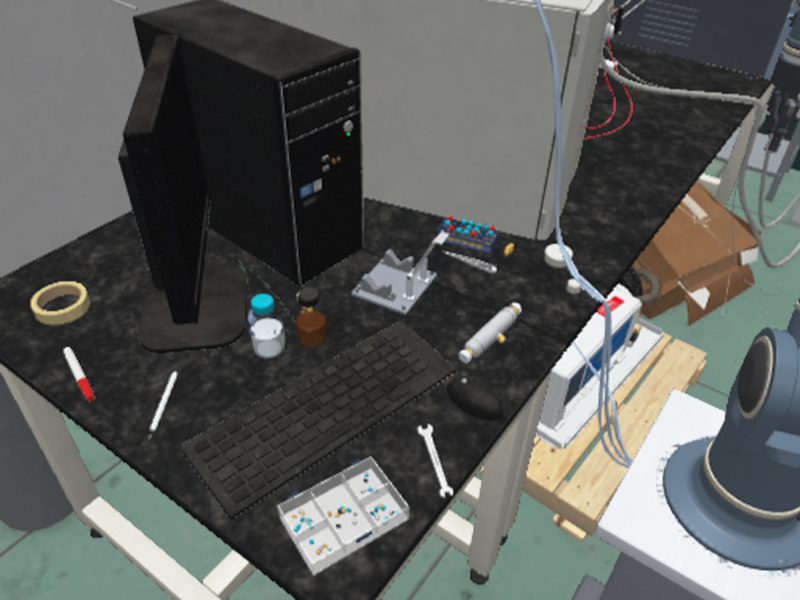

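The top view shows the tube at about (450,363) with its port towards the robot. The stand is at about (453,255) with its strap open towards the robot. Next I'll get rough positions and bring the wrist camera over.

Run:
```python
from h import *
np.set_printoptions(precision=4,suppress=True)
i=manip.camera_info('top');s=.64
for n,u,v,z in [('tubeL',407,361,.016),('tubeR',490,366,.016),('port',447,375,.014),('baseTL',417,226,.011),('baseTR',483,222,.011),('baseBR',490,277,.011),('baseBL',424,289,.011)]:
    print(n,ray(i,u*s,v*s,z))
w=manip.camera_info('wrist');print(np.array(w['mtx']),np.array(w['world_from_camera']))
```

```text
tubeL [0.461  0.0019 0.016 ]
tubeR [ 0.4513 -0.1622  0.016 ]
port [ 0.4336 -0.0771  0.014 ]
baseTL [ 0.7365 -0.0188  0.011 ]
baseTR [ 0.7451 -0.1536  0.011 ]
baseBR [ 0.631  -0.1659  0.011 ]
baseBL [ 0.6063 -0.0325  0.011 ]
[[330.8579   0.     254.7367]
 [  0.     330.8579 187.1488]
 [  0.       0.       1.    ]] [[ 0.2924 -0.9216 -0.2551  0.2623]
 [-0.9563 -0.2824 -0.076  -0.6252]
 [-0.002   0.2661 -0.9639  0.3732]
 [ 0.      0.      0.      1.    ]]
```

Run:
```python
from h import *
np.set_printoptions(precision=3,suppress=True)
i=manip.camera_info('top');j=manip.camera_info('scene');s=.64
for u,v in [(668,200),(645,300),(615,335),(585,370),(562,410),(556,430),(580,475)]:
  print(u,v)
  for z in (-.4,-.2,0,.1,.2,.3,.4,.5):
    p=ray(i,u*s,v*s,z);print('  ',p,proj(j,p)/s)
```

```text
668 200
   [ 0.912 -0.686 -0.4  ] [447.425 259.497]
   [ 0.854 -0.612 -0.2  ] [455.551 222.194]
   [ 0.796 -0.539  0.   ] [465.66  175.787]
   [ 0.767 -0.502  0.1  ] [471.701 148.06 ]
   [ 0.738 -0.466  0.2  ] [478.58  116.479]
   [ 0.709 -0.429  0.3  ] [486.488  80.181]
   [ 0.679 -0.392  0.4  ] [495.671  38.023]
   [ 0.65  -0.356  0.5  ] [506.468 -11.538]
645 300
   [ 0.648 -0.613 -0.4  ] [511.831 306.252]
   [ 0.617 -0.547 -0.2  ] [520.232 265.47 ]
   [ 0.586 -0.481  0.   ] [530.672 214.794]
   [ 0.571 -0.448  0.1  ] [536.904 184.547]
   [ 0.555 -0.415  0.2  ] [543.995 150.124]
   [ 0.54  -0.382  0.3  ] [552.139 110.596]
   [ 0.525 -0.35   0.4  ] [561.587  64.736]
   [ 0.509 -0.317  0.5  ] [572.68   10.889]
615 335
   [ 0.558 -0.532 -0.4  ] [526.824 335.218]
   [ 0.536 -0.475 -0.2  ] [535.541 292.215]
   [ 0.515 -0.417  0.   ] [546.365 238.816]
   [ 0.504 -0.388  0.1  ] [552.822 206.965]
   [ 0.493 -0.36   0.2  ] [560.166 170.734]
   [ 0.483 -0.331  0.3  ] [568.595 129.155]
   [ 0.472 -0.302  0.4  ] [578.367  80.947]
   [ 0.461 -0.274  0.5  ] [589.831  24.39 ]
585 370
   [ 0.469 -
[... 719 characters left out ...]
-0.375 -0.4  ] [584.673 412.944]
   [ 0.323 -0.334 -0.2  ] [594.047 363.925]
   [ 0.326 -0.292  0.   ] [605.664 303.174]
   [ 0.328 -0.272  0.1  ] [612.582 266.999]
   [ 0.329 -0.251  0.2  ] [620.44  225.906]
   [ 0.331 -0.231  0.3  ] [629.444 178.819]
   [ 0.333 -0.21   0.4  ] [639.865 124.325]
   [ 0.334 -0.189  0.5  ] [652.065  60.525]
580 475
   [ 0.21  -0.431 -0.4  ] [637.452 419.976]
   [ 0.225 -0.384 -0.2  ] [646.497 370.494]
   [ 0.239 -0.337  0.   ] [657.706 309.177]
   [ 0.247 -0.313  0.1  ] [664.379 272.67 ]
   [ 0.254 -0.29   0.2  ] [671.959 231.204]
   [ 0.261 -0.266  0.3  ] [680.643 183.695]
   [ 0.268 -0.243  0.4  ] [690.693 128.72 ]
   [ 0.276 -0.219  0.5  ] [702.456  64.367]
```

The manual's scale: shifts go in shares of 100 cm and turns go in shares of 90 degrees. Converting my numbers, 53 cm is 0.53, 49 cm is 0.49, -20 degrees is -0.2222.

Request:
carry_out --steps '[[[0.04,0.1,0.02,-0.0556,0.6],[0.06,0.15,0.04,-0.1111,0.6],[0.08,0.2,0.04,-0.1667,0.6],[0.1,0.25,0.04,-0.2222,0.6],[0.12,0.3,0.04,-0.2222,0.6],[0.14,0.35,0.04,-0.2222,0.6],[0.16,0.4,0.04,-0.2222,0.6],[0.18,0.44,0.04,-0.2222,0.6],[0.2,0.49,0.04,-0.2222,0.6],[0.22,0.53,0.04,-0.2222,0.6]]]'

```text
time: 1.1
tcp_pos: [0.3865, -0.1839, 0.271]
tcp_rot: [1.0, -0.026, 0.0, 0.0]
ft_force: [1.7, -0.0, -1.0]
width: 0.051
gripper_force: 0.0
```

To row units: 3.5 cm is 0.035, 2 cm is 0.02.

Request:
carry_out --steps '[[[0.01,0.02,0,0,0.6],[0.02,0.035,0,0,0.6],[0.02,0.035,0,0,0.6],[0.02,0.035,0,0,0.6]]]'

```text
time: 1.5
tcp_pos: [0.406, -0.1513, 0.2707]
tcp_rot: [1.0, -0.026, -0.0, 0.0]
ft_force: [0.1, -0.1, 0.2]
width: 0.0516
gripper_force: 0.0
```

Run:
```python
from h import *
np.set_printoptions(precision=4,suppress=True)
a,w=cap('wrist','w0.png')
cv2.imwrite('pics/w0b.png',cv2.resize(a,(800,600),interpolation=cv2.INTER_CUBIC)[:,:,::-1])
np.save('w0.npy',w['world_from_camera']);print(np.array(w['world_from_camera']));s=manip.read_state();print(s['tcp_pos'],s['tcp_rot'],s['time'])
```

```text
[[-0.0521 -0.9624 -0.2666  0.4733]
 [-0.9986  0.0503  0.0137 -0.1546]
 [ 0.0002  0.267  -0.9637  0.4136]
 [ 0.      0.      0.      1.    ]]
[ 0.4058 -0.1519  0.2708] [ 0.9997 -0.0263 -0.0004  0.0002] 1.55
```

View pics/w0b.png

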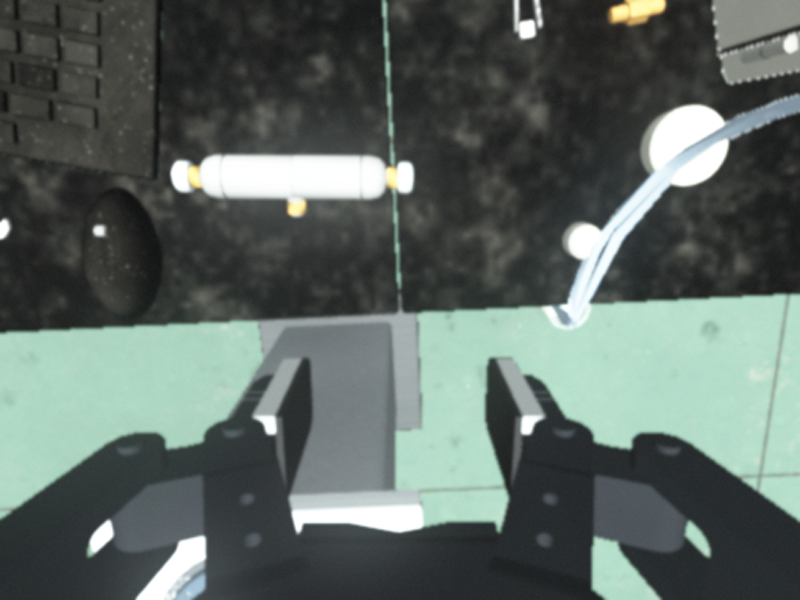

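Wrist view: tube knob ends at (171,176) and (414,177), port at (297,208) on the robot side. The keyboard corner at (158,175) is close to the left knob.

Run:
```python
from h import *
np.set_printoptions(precision=4,suppress=True)
i=manip.camera_info('wrist');i['world_from_camera']=np.load('w0.npy');s=.64
for n,u,v,z in [('L',171,176.5,.016),('R',414,177,.016),('bL',222,155,.016),('bL2',222,198,.016),('bR',365,155,.016),('bR2',365,199,.016),('port',297,214,.011),('kb',158,178,.01),('mouse',160,240,.012)]:
    print(n,ray(i,u*s,v*s,z))
```

```text
L [0.4625 0.0166 0.016 ]
R [ 0.4526 -0.1657  0.016 ]
bL [ 0.476  -0.0239  0.016 ]
bL2 [ 0.4446 -0.0194  0.016 ]
bR [ 0.4704 -0.13    0.016 ]
bR2 [ 0.4382 -0.1278  0.016 ]
port [ 0.429 -0.074  0.011]
kb [0.4617 0.0293 0.01  ]
mouse [0.4145 0.0352 0.012 ]
```

To row units: -23 cm is -0.23, 7.7 cm is 0.077.

Request:
carry_out --steps '[[[0.025,0.038,-0.02,0,0.6],[0.051,0.077,-0.05,0,0.6],[0.051,0.077,-0.1,0,0.6],[0.051,0.077,-0.15,0,0.6],[0.051,0.077,-0.195,0,0.6],[0.051,0.077,-0.22,0,0.6],[0.051,0.077,-0.225,0,0.6],[0.051,0.077,-0.23,0,0.6]]]'

```text
time: 2.35
tcp_pos: [0.4577, -0.0749, 0.041]
tcp_rot: [1.0, -0.026, 0.0, 0.0]
ft_force: [0.6, -0.4, 0.5]
width: 0.051
gripper_force: 0.0
```

To row units: -0.8 cm is -0.008, -0.6 cm is -0.006.

Request:
carry_out --steps '[[[0,0,-0.003,0,0.6],[0,0,-0.006,0,0.6],[0,0,-0.008,0,0.6]]]'

```text
time: 2.65
tcp_pos: [0.4583, -0.0742, 0.0339]
tcp_rot: [1.0, -0.026, 0.001, 0.0]
ft_force: [-1.0, 0.6, -0.4]
width: 0.0511
gripper_force: 0.0
```

To row units: -0.5 cm is -0.005, -0.3 cm is -0.003.

Request:
carry_out --steps '[[[0,0,-0.003,0,0.6],[0,0,-0.005,0,0.6],[0,0,-0.005,0,0.6]]]'

```text
time: 2.95
tcp_pos: [0.4586, -0.0741, 0.0287]
tcp_rot: [1.0, -0.026, 0.001, 0.0]
ft_force: [0.1, -0.2, 3.7]
width: 0.0509
gripper_force: 2.1
```

To row units: -0.1 cm is -0.001, -0.05 cm is -0.0005.

Request:
carry_out --steps '[[[0,0,-0.0005,0,0.6],[0,0,-0.001,0,0.6]]]'

```text
time: 3.15
tcp_pos: [0.4596, -0.0741, 0.0285]
tcp_rot: [1.0, -0.026, 0.002, 0.0]
ft_force: [-0.0, -0.2, 14.7]
width: 0.0511
gripper_force: 7.4
```

To row units: 3.5 cm is 0.035, 2.9 cm is 0.029.

Request:
carry_out --steps '[[[0.005,-0.0003,0,0,0.6],[0.011,-0.0006,0,0,0.6],[0.017,-0.0009,0,0,0.6],[0.023,-0.0012,0,0,0.6],[0.029,-0.0016,0,0,0.6],[0.035,-0.0019,0,0,0.6],[0.035,-0.0019,0,0,0.6]]]'

```text
time: 3.85
tcp_pos: [0.4931, -0.0757, 0.0268]
tcp_rot: [1.0, -0.026, 0.0, -0.0]
ft_force: [-0.3, 0.5, -0.0]
width: 0.0511
gripper_force: 0.0
```

Run:
```python
from h import *
np.set_printoptions(precision=4,suppress=True)
a,w=cap('wrist','w1.png')
cv2.imwrite('pics/w1b.png',cv2.resize(a,(800,600),interpolation=cv2.INTER_CUBIC)[:,:,::-1])
np.save('w1.npy',w['world_from_camera']);s=manip.read_state();print(s['tcp_pos'],s['tcp_rot'],s['time'])
```

```text
[ 0.4924 -0.0757  0.0267] [ 0.9997 -0.0256 -0.0003 -0.0001] 3.9
```

View pics/w1b.png

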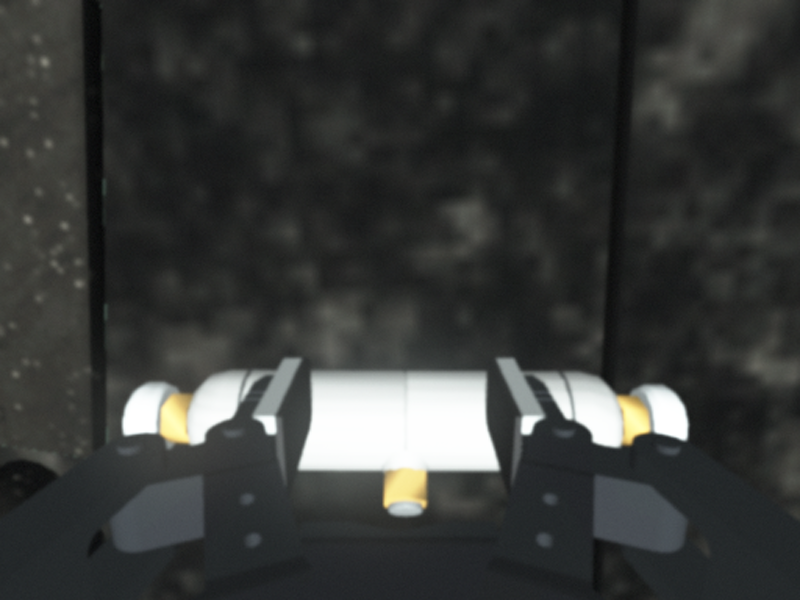

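Wrist view: the tube lies under the fingertips, barrel rows 371 to 471, and the port at (405,490) is still sideways but tilted a little upwards. Contact was lost.

```bash
cat >> h.py <<'E'
from scipy.optimize import least_squares
def fit(i,top,bot,port,u,s=.64):
    """silhouette rows top/bot of barrel at column u, port tip pixel -> axis x, port angle from up (towards -x), at r=16,29mm"""
    T=np.array(i['world_from_camera']);o=T[:3,3]
    c=ray(i,u*s,(top+bot)/2*s,.016)
    K=np.array(i['mtx'])
    def dist(cx,v):
        d=T[:3,:3]@np.linalg.solve(K,[u*s,v*s,1]); d=np.array([d[0],d[2]]);d/=np.linalg.norm(d)
        r=np.array([cx-o[0],.016-o[2]]);return r[0]*d[1]-r[1]*d[0]
    xs=[least_squares(lambda x:[(abs(dist(x[0],v))-.016)*1e3],[c[0]+g]).x[0] for v,g in((top,-.02),(bot,.02))]
    cx=np.mean(xs)
    th=[(a,proj(i,[cx-.029*np.sin(a),c[1],.016+.029*np.cos(a)])/s) for a in np.linspace(-.6,1.9,251)]
    a=min(th,key=lambda t:abs(t[1][1]-port[1]))[0]
    return xs,cx,c[1],a
E
python3 - <<'E'
from h import *
i=manip.camera_info('wrist')
for f,a in(('w0.npy',(155,198.5,(297,212),294)),('w1.npy',(371,471,(405,509),405))):
    i['world_from_camera']=np.load(f);print(fit(i,*a))
E
```

```text
([np.float64(0.4571875379770245), np.float64(0.4574317856534381)], np.float64(0.4573096618152313), np.float64(-0.07563430808717922), np.float64(1.0))
([np.float64(0.47401627438653837), np.float64(0.47408408382596456)], np.float64(0.47405017910625147), np.float64(-0.07683274973604654), np.float64(0.5500000000000002))
```

The fingers overran the tube: the tip moves twice as far as the tube does. The axis is now at x=0.474 and about 0.6–0.7 rad (10–11 mm) of roll remains. I'll do a second stroke, starting behind the axis.

To row units: -2.4 cm is -0.024, 2 cm is 0.02.

Request:
carry_out --steps '[[[0,0,0.01,0,0.6],[0,0,0.02,0,0.6],[-0.012,0,0.02,0,0.6],[-0.024,-0.0005,0.02,0,0.6],[-0.024,-0.0005,0.012,0,0.6],[-0.024,-0.0005,0.006,0,0.6],[-0.024,-0.0005,0.003,0,0.6],[-0.024,-0.0005,0.0015,0,0.6],[-0.024,-0.0005,0.001,0,0.6]]]'

```text
time: 4.8
tcp_pos: [0.4703, -0.0764, 0.0286]
tcp_rot: [1.0, -0.026, 0.001, 0.0]
ft_force: [-0.8, -0.1, 10.4]
width: 0.0512
gripper_force: 5.0
```

To row units: 1.9 cm is 0.019, 1.6 cm is 0.016.

Request:
carry_out --steps '[[[0.004,-0.0002,-0.0002,0,0.6],[0.008,-0.0004,-0.0002,0,0.6],[0.012,-0.0006,-0.0002,0,0.6],[0.016,-0.0009,-0.0002,0,0.6],[0.019,-0.001,-0.0002,0,0.6],[0.019,-0.001,-0.0002,0,0.6]]]'

```text
time: 5.4
tcp_pos: [0.4899, -0.0775, 0.0286]
tcp_rot: [1.0, -0.026, 0.002, 0.0]
ft_force: [0.4, -1.2, 8.5]
width: 0.0512
gripper_force: 4.1
```

To row units: 13 cm is 0.13, 10 cm is 0.1.

Request:
carry_out --steps '[[[0,0,0.015,0,0.6],[-0.01,0,0.05,0,0.6],[-0.03,0,0.1,0,0.6],[-0.04,0,0.13,0,0.6],[-0.04,0,0.13,0,0.6],[-0.04,0,0.13,0,0.6]]]'

```text
time: 6.0
tcp_pos: [0.448, -0.0775, 0.1582]
tcp_rot: [1.0, -0.026, 0.001, 0.0]
ft_force: [0.3, 0.1, -0.1]
width: 0.0509
gripper_force: 0.0
```

Run:
```python
from h import *
np.set_printoptions(precision=4,suppress=True)
a,w=cap('wrist','w2.png')
np.save('w2.npy',w['world_from_camera']);s=manip.read_state();print(s['tcp_pos'],s['tcp_rot'],s['time'])
c=a[90:330,80:400]
cv2.imwrite('pics/w2b.png',cv2.resize(c,(800,600),interpolation=cv2.INTER_CUBIC)[:,:,::-1])
print([proj(w,p) for p in([.4835,-.077,.016],)])
```

```text
[ 0.4474 -0.0774  0.1572] [ 0.9997 -0.0257 -0.0002 -0.    ] 6.05
[array([252.0505, 134.5911])]
```

View pics/w2b.png

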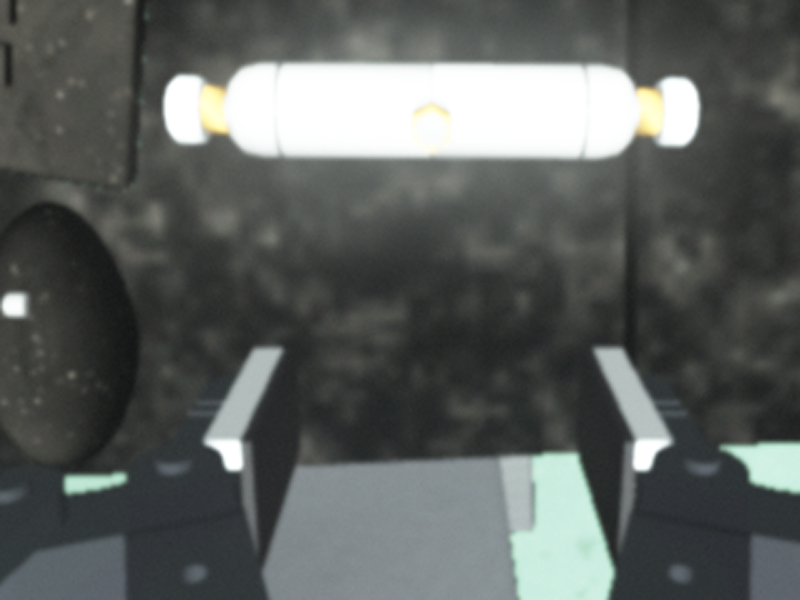

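Port nut seen nearly end-on: hex at crop (432,127), barrel rows 62 to 157.

Run:
```python
from h import *
i=manip.camera_info('wrist');i['world_from_camera']=np.load('w2.npy')
f=lambda v:(v/2.5+90)
u=432/2.5+80
for pv in (123,125,127,129):
    print(pv,fit(i,f(62),f(157),(u,f(pv)),u,s=1.))
print(ray(i,163/2.5+80,f(109),.016),ray(i,700/2.5+80,f(110),.016))
print(ray(i,u,f(126),.045))
```

```text
123 ([np.float64(0.4840014873339083), np.float64(0.48398325446694423)], np.float64(0.48399237090042624), np.float64(-0.07767735921442963), np.float64(0.030000000000000027))
125 ([np.float64(0.4840014873339083), np.float64(0.48398325446694423)], np.float64(0.48399237090042624), np.float64(-0.07767735921442963), np.float64(0.050000000000000044))
127 ([np.float64(0.4840014873339083), np.float64(0.48398325446694423)], np.float64(0.48399237090042624), np.float64(-0.07767735921442963), np.float64(0.07000000000000006))
129 ([np.float64(0.4840014873339083), np.float64(0.48398325446694423)], np.float64(0.48399237090042624), np.float64(-0.07767735921442963), np.float64(0.09000000000000008))
[0.48915136 0.01424886 0.016     ] [ 0.47913935 -0.16932344  0.016     ]
[ 0.48220475 -0.07772057  0.045     ]
```

To row units: -13 cm is -0.13, -12.9 cm is -0.129.

Request:
carry_out --steps '[[[0.02,0,-0.04,0,0.6],[0.034,0,-0.08,0,0.6],[0.034,0,-0.11,0,0.6],[0.034,0,-0.123,0,0.6],[0.034,0,-0.127,0,0.6],[0.034,0,-0.129,0,0.6],[0.034,0,-0.13,0,0.6],[0.035,0,-0.13,0,0.6],[0.0355,0,-0.13,0,0.6],[0.0355,0,-0.13,0,0.6]]]'

```text
time: 7.05
tcp_pos: [0.4837, -0.0775, 0.0287]
tcp_rot: [1.0, -0.026, 0.001, 0.0]
ft_force: [0.7, -0.0, 4.0]
width: 0.0514
gripper_force: 2.3
```

To row units: 13 cm is 0.13, 10 cm is 0.1.

Request:
carry_out --steps '[[[0,0,0.015,0,0.6],[-0.01,0,0.05,0,0.6],[-0.03,0,0.1,0,0.6],[-0.036,0,0.13,0,0.6],[-0.036,0,0.13,0,0.6],[-0.036,0,0.13,0,0.6]]]'

```text
time: 7.65
tcp_pos: [0.4471, -0.0778, 0.1584]
tcp_rot: [1.0, -0.026, 0.001, 0.001]
ft_force: [0.0, 0.4, -0.9]
width: 0.0511
gripper_force: 0.0
```

Run:
```python
from h import *
np.set_printoptions(precision=4,suppress=True)
a,w=cap('wrist','w3.png')
np.save('w3.npy',w['world_from_camera']);s=manip.read_state();print(s['tcp_pos'],s['tcp_rot'],s['time'])
c=a[80:200,130:370].copy()
g=cv2.cvtColor(a,cv2.COLOR_RGB2GRAY)
for u in (212,290): 
    col=g[80:190,u].astype(float); d=np.diff(col); print(u,80.5+np.argmax(d),80.5+np.argmin(d))
c=np.clip((c.astype(float)-90)*1.5,0,255).astype(np.uint8)
cv2.imwrite('pics/w3b.png',cv2.resize(c,(800,400),interpolation=cv2.INTER_CUBIC)[:,:,::-1])
```

```text
[ 0.4465 -0.0776  0.1574] [ 0.9997 -0.0259 -0.0003  0.0002] 7.7
212 112.5 150.5
290 112.5 150.5
```

View pics/w3b.png

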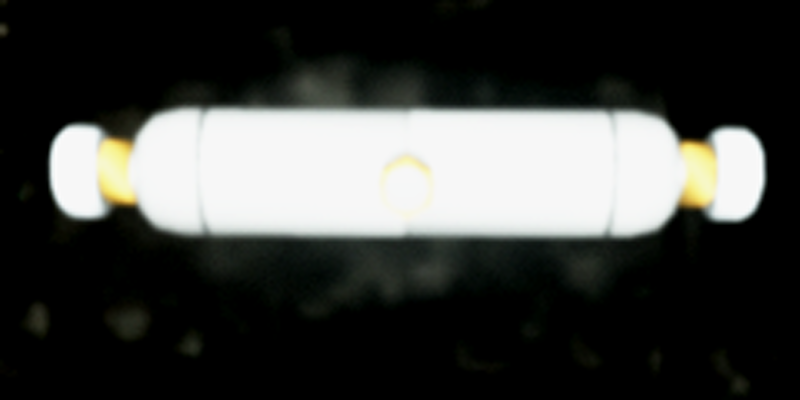

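Run:
```python
from h import *
i=manip.camera_info('wrist');i['world_from_camera']=np.load('w3.npy')
f=lambda v:((v+.5)*.3+80-.5)
u=407*.3+130
for pv in (182,184,186):
    print(pv,fit(i,f(108),f(236),(u,f(pv)),u,s=1.))
print(ray(i,50*.3+130,f(171),.016),ray(i,766*.3+130,f(174),.016),ray(i,u,f(185),.045))
# automatic port centre: orange-ish ring (low blue vs red)
a=cv2.imread('pics/w3.png').astype(float)[110:152,235:270];m=(a[...,2]-a[...,0]).clip(25)-25
v,u=np.mgrid[110:152,235:270];print((m*v).sum()/m.sum(),(m*u).sum()/m.sum(),f(185))
```

```text
182 ([np.float64(0.4853813235298625), np.float64(0.4851003690630101)], np.float64(0.48524084629643627), np.float64(-0.07758048070337978), np.float64(-0.029999999999999916))
184 ([np.float64(0.4853813235298625), np.float64(0.4851003690630101)], np.float64(0.48524084629643627), np.float64(-0.07758048070337978), np.float64(-0.010000000000000009))
186 ([np.float64(0.4853813235298625), np.float64(0.4851003690630101)], np.float64(0.48524084629643627), np.float64(-0.07758048070337978), np.float64(0.0))
[0.49051259 0.01379257 0.016     ] [ 0.47999214 -0.16958056  0.016     ] [ 0.48532322 -0.07776846  0.045     ]
128.6993006993007 252.82517482517483 135.15
```

The port is now within about 0.02 rad of straight up. The tube is centred at (0.485,-0.078), and its axis is turned -3.2° from y. Next I'll look at the stand from above.

To row units: 15 cm is 0.15, 13 cm is 0.13.

Request:
carry_out --steps '[[[0,0,0.05,0,0.6],[0.02,0,0.095,0,0.6],[0.05,-0.005,0.13,0,0.6],[0.09,-0.01,0.15,0,0.6],[0.13,-0.01,0.15,0,0.6],[0.15,-0.01,0.15,0,0.6],[0.15,-0.01,0.15,0,0.6],[0.15,-0.01,0.15,0,0.6]]]'

```text
time: 8.5
tcp_pos: [0.5962, -0.0871, 0.3054]
tcp_rot: [1.0, -0.025, -0.002, -0.0]
ft_force: [0.3, -0.0, -0.6]
width: 0.0512
gripper_force: 0.0
```

Run:
```python
from h import *
np.set_printoptions(precision=4,suppress=True)
a,w=cap('wrist','w4.png')
np.save('w4.npy',w['world_from_camera']);s=manip.read_state();print(s['tcp_pos'],s['tcp_rot'],s['time'],s['q'])
print(proj(w,[.68,-.09,.011]))
cv2.imwrite('pics/w4b.png',cv2.resize(a[:300,56:456],(800,600),interpolation=cv2.INTER_CUBIC)[:,:,::-1])
```

```text
[ 0.5959 -0.0872  0.3061] [ 0.9997 -0.0254 -0.0017 -0.0001] 8.55 [ 0.4334  0.3355 -0.4714  1.5928  0.1575  1.2548 -1.6867]
[253.8815  81.0312]
```

View pics/w4b.png

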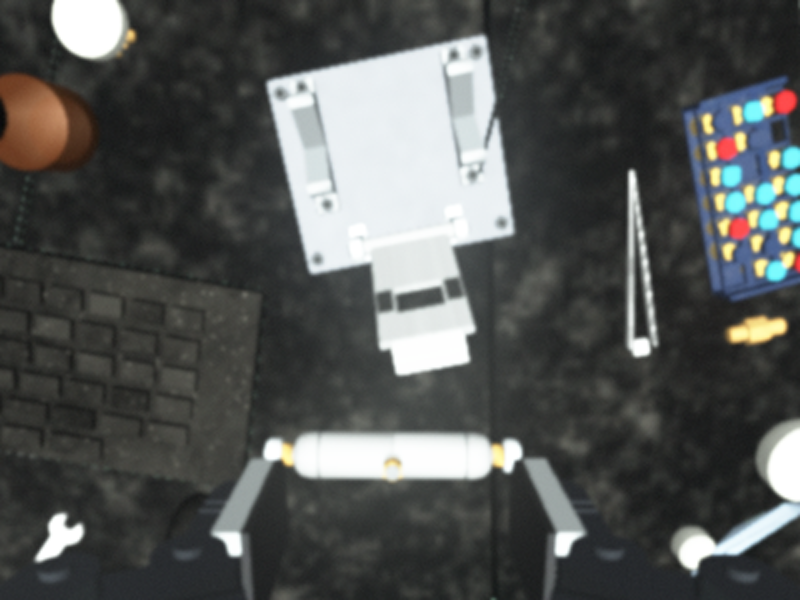

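Stand corners at (267,80), (485,35), (514,233) and (312,273). The hinge bar ends are at about (357,245) and (462,222), and the strap is open towards the robot, lip at (432,355).

```bash
cat > st.py <<'E'
from h import *
np.set_printoptions(precision=4,suppress=True)
i=manip.camera_info('wrist');i['world_from_camera']=np.load('w4.npy')
f=lambda u,v:((u+.5)/2-.5+56,(v+.5)/2-.5)
obs=[(267,80),(485,35),(514,233),(312,273)]
loc=np.array([[.06,.068],[.06,-.068],[-.06,-.068],[-.06,.068]])
def P(x,l,z):
    c,s=np.cos(x[2]),np.sin(x[2]);return [x[0]+c*l[0]-s*l[1],x[1]+s*l[0]+c*l[1],z]
g=lambda x:np.concatenate([proj(i,P(x,l,.011))-f(*o) for l,o in zip(loc,obs)])
r=least_squares(g,[.68,-.09,.1]);print(r.x,np.degrees(r.x[2]),r.fun)
print('w/o offset of origin',[ray(i,*f(*o),.011) for o in obs])
pp=lambda l,z:(np.array(proj(i,P(r.x,l,z)))-[56,0])*2
print('saddle tops',[pp((x,y),.043) for y in(.046,-.046) for x in(-.0215,.0215)])
print('hinge',pp((-.062,0),.064))
for a in(1.85,1.95,2.0): print(a,pp((-.062+.094*np.cos(a),.0),.064+.094*np.sin(a)))
E
python3 st.py
```

```text
[ 0.682  -0.0889  0.1401] 8.026968800898755 [-0.5354  0.0982  0.7122 -0.8593  0.6011  0.4605 -0.8162  0.5637]
w/o offset of origin [array([ 0.732 , -0.0138,  0.011 ]), array([ 0.75  , -0.1469,  0.011 ]), array([ 0.6327, -0.1638,  0.011 ]), array([ 0.6138, -0.031 ,  0.011 ])]
saddle tops [array([324.4222, 209.3699]), array([308.0267, 134.    ]), array([477.3939, 178.5832]), array([465.4205, 101.3196])]
hinge [413.8857 265.8785]
1.85 [428.9576 344.5292]
1.95 [432.0802 361.4121]
2.0 [433.5179 369.1983]
```

The hinge and saddles don't agree with a centred base plate, so the plate must be offset along x. I'll fit the saddle and lug features from a zoomed crop.

Run:
```python
import cv2
a=cv2.imread('pics/w4.png')[0:150,170:370]
cv2.imwrite('pics/w4c.png',cv2.resize(a,(800,600),interpolation=cv2.INTER_CUBIC))
```

```text
(no output)
```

View pics/w4c.png

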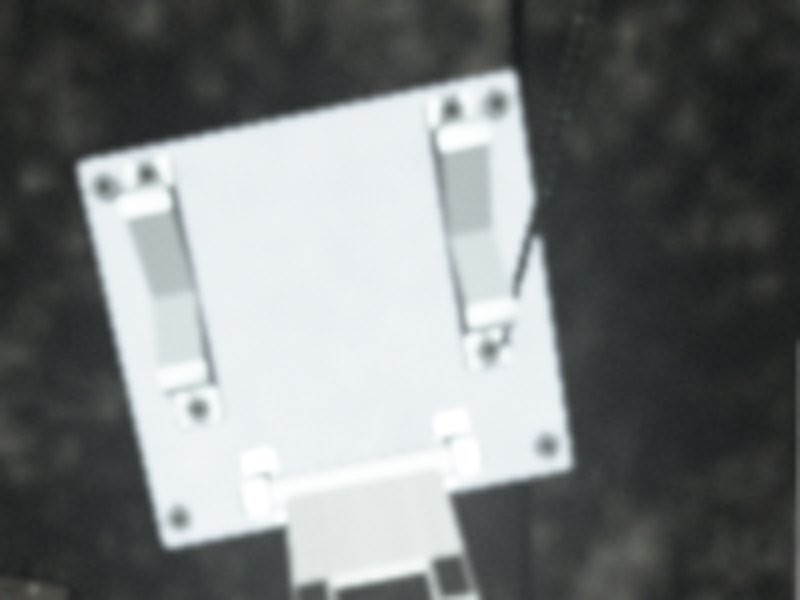

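Zoomed crop: vee bottoms at (172,293) and (473,233), vee top edges at (150,212), (181,365), (465,147) and (487,303).

```bash
cat > st2.py <<'E'
from h import *
np.set_printoptions(precision=4,suppress=True)
i=manip.camera_info('wrist');i['world_from_camera']=np.load('w4.npy')
f=lambda u,v:np.array([(u+.5)/4-.5+170,(v+.5)/4-.5])
o=[((0,.046,.0215),(172,293)),((0,-.046,.0215),(473,233)),((.0215,.046,.043),(150,212)),((-.0215,.046,.043),(181,365)),((.0215,-.046,.043),(465,147)),((-.0215,-.046,.043),(487,303))]
def P(x,l):
    c,s=np.cos(x[2]),np.sin(x[2]);return [x[0]+c*l[0]-s*l[1],x[1]+s*l[0]+c*l[1],l[2]]
g=lambda x:np.concatenate([proj(i,P(x,l))-f(*q) for l,q in o])
r=least_squares(g,[.68,-.09,.1]);print(r.x,np.degrees(r.x[2]));print(r.fun.reshape(-1,2))
pp=lambda l:(np.array(proj(i,P(r.x,l)))-[170,0]+.5)*4
print('hinge',pp((-.062,0,.064)),[pp((x,y,.011)) for x in(-.076,.044) for y in(.068,-.068)])
print(P(r.x,(-.062,0,.064)))
E
python3 st2.py
```

```text
[ 0.6977 -0.0862  0.1352] 7.745297640797464
[[ 0.3225  0.1878]
 [-0.5024  0.2209]
 [-0.6169 -0.2717]
 [-0.1521  0.0409]
 [ 0.2494 -0.3093]
 [ 0.6976  0.2081]]
hinge [360.8546 479.1473] [array([163.1019, 549.0668]), array([573.0357, 470.7174]), array([ 75.8941, 160.7797]), array([517.2602,  69.3436])]
[np.float64(0.6362240578941774), np.float64(-0.09452970727362052), 0.064]
```

The stand fit is consistent: seat at (0.6977,-0.0862), yaw 7.7°. Now I'll turn the gripper and pick the tube.

To row units: -20 cm is -0.2, -11.1 cm is -0.111, -85 degrees is -0.9444.

Request:
carry_out --steps '[[[-0.03,0.003,0,-0.0944,0.6],[-0.07,0.006,0,-0.1889,0.6],[-0.111,0.0095,-0.01,-0.2833,0.6],[-0.111,0.0095,-0.05,-0.3778,0.6],[-0.111,0.0095,-0.09,-0.4722,0.6],[-0.111,0.0095,-0.13,-0.5667,0.6],[-0.111,0.0095,-0.16,-0.6611,0.6],[-0.111,0.0095,-0.18,-0.7556,0.6],[-0.111,0.0095,-0.19,-0.85,0.6],[-0.111,0.0095,-0.2,-0.9444,0.6]]]'

```text
time: 9.55
tcp_pos: [0.4839, -0.0779, 0.1094]
tcp_rot: [0.769, -0.639, -0.005, -0.0]
ft_force: [-0.9, 0.1, -1.3]
width: 0.0509
gripper_force: 0.0
```

To row units: -5 degrees is -0.0556.

Request:
carry_out --steps '[[[0,0,0,-0.0556,0.6],[0,0,0,-0.0556,0.6],[0,0,0,-0.0556,0.6]]]'

```text
time: 9.85
tcp_pos: [0.4847, -0.0766, 0.1095]
tcp_rot: [0.744, -0.669, -0.005, 0.0]
ft_force: [-0.4, 0.0, -0.2]
width: 0.0512
gripper_force: 0.0
```

To row units: -9.5 cm is -0.095, -8.5 cm is -0.085, -9.3 degrees is -0.1033.

Request:
carry_out --steps '[[[0,0,0,-0.0889,0.6],[0,-0.001,0,-0.1033,0.6],[0.0005,-0.001,-0.03,-0.1033,0.6],[0.0005,-0.001,-0.065,-0.1033,0.6],[0.0005,-0.001,-0.085,-0.1033,0.6],[0.0005,-0.001,-0.095,-0.1033,0.6],[0.0005,-0.001,-0.095,-0.1033,0.6]]]'

```text
time: 10.55
tcp_pos: [0.485, -0.0786, 0.0137]
tcp_rot: [-0.686, 0.728, 0.006, 0.0]
ft_force: [-0.3, 0.4, 0.2]
width: 0.0515
gripper_force: 0.0
```

To row units: -0.85 cm is -0.0085, -0.5 cm is -0.005.

Request:
carry_out --steps '[[[0,0.0005,-0.005,0,0.6],[0,0.0005,-0.0085,0,0.6],[0,0.0005,-0.0085,0,0.42],[0,0.0005,-0.0085,0,0.36],[0,0.0005,-0.0085,0,0.3],[0,0.0005,-0.0085,0,0.2],[0,0.0005,-0.0085,0,0.2]]]' --grip_force 40

```text
time: 11.25
tcp_pos: [0.4859, -0.0777, 0.0065]
tcp_rot: [-0.686, 0.728, 0.005, 0.001]
ft_force: [-1.7, 0.2, 6.2]
width: 0.0306
gripper_force: 39.3
```

To row units: 14 cm is 0.14, 11 cm is 0.11.

Request:
carry_out --steps '[[[0,0,0.01,0,0.2],[0,0,0.03,0,0.2],[0,0,0.07,0,0.2],[0,0,0.11,0,0.2],[0,0,0.14,0,0.2],[0,0,0.14,0,0.2],[0,0,0.14,0,0.2]]]' --grip_force 60

```text
time: 11.95
tcp_pos: [0.4856, -0.0772, 0.146]
tcp_rot: [-0.686, 0.727, 0.005, 0.001]
ft_force: [-0.2, 0.2, -2.8]
width: 0.0297
gripper_force: 60.1
```

To row units: 21.2 cm is 0.212, 9.5 cm is 0.095, 11.1 degrees is 0.1233.

Request:
carry_out --steps '[[[0,0,0.05,0,0.2],[0.02,-0.001,0.095,0.0333,0.2],[0.06,-0.003,0.095,0.0667,0.2],[0.1,-0.005,0.095,0.1,0.2],[0.14,-0.007,0.095,0.1233,0.2],[0.18,-0.009,0.095,0.1233,0.2],[0.212,-0.009,0.095,0.1233,0.2],[0.212,-0.009,0.095,0.1233,0.2],[0.212,-0.009,0.095,0.1233,0.2],[0.212,-0.009,0.095,0.1233,0.2]]]'

```text
time: 12.95
tcp_pos: [0.6962, -0.0874, 0.2396]
tcp_rot: [0.752, -0.659, -0.006, 0.001]
ft_force: [0.3, -0.1, -3.0]
width: 0.03
gripper_force: 60.9
```

Run:
```python
from h import *
from scipy.spatial.transform import Rotation as R
s=manip.read_state();print(s['tcp_pos'],s['q'],s['time'])
print(R.from_quat(s['tcp_rot']).as_matrix().round(4))
```

```text
[ 0.69618872 -0.08741873  0.23963553] [-0.5103571   0.67778975  0.97410504  1.48248429 -0.5719644   1.29752146
 -2.48597263] 12.95
[[ 0.1322 -0.9912 -0.0108]
 [-0.9912 -0.1323  0.007 ]
 [-0.0084  0.0098 -0.9999]]
```

To row units: -18 cm is -0.18, 0.15 cm is 0.0015.

Request:
carry_out --steps '[[[0.0015,0.0012,-0.04,0,0.2],[0.0015,0.0012,-0.08,0,0.2],[0.0015,0.0012,-0.12,0,0.2],[0.0015,0.0012,-0.15,0,0.2],[0.0015,0.0012,-0.17,0,0.2],[0.0015,0.0012,-0.18,0,0.2],[0.0015,0.0012,-0.18,0,0.2],[0.0015,0.0012,-0.18,0,0.2]]]'

```text
time: 13.75
tcp_pos: [0.7002, -0.0862, 0.0626]
tcp_rot: [0.753, -0.658, -0.004, -0.0]
ft_force: [0.6, -0.2, -2.2]
width: 0.03
gripper_force: 61.1
```

Run:
```python
from h import *
a,i=cap('wrist','w5.png');b,j=cap('scene','s5.png');print(manip.read_state()['tcp_pos'])
x=cv2.resize(a,(400,300));y=cv2.resize(b[120:220,210:310],(400,400),interpolation=cv2.INTER_CUBIC)
o=np.zeros((400,800,3),np.uint8);o[:300,:400]=x;o[:,400:]=y
cv2.imwrite('pics/c5.png',o[:,:,::-1])
```

```text
[ 0.70041516 -0.08616824  0.06303577]
```

View pics/c5.png

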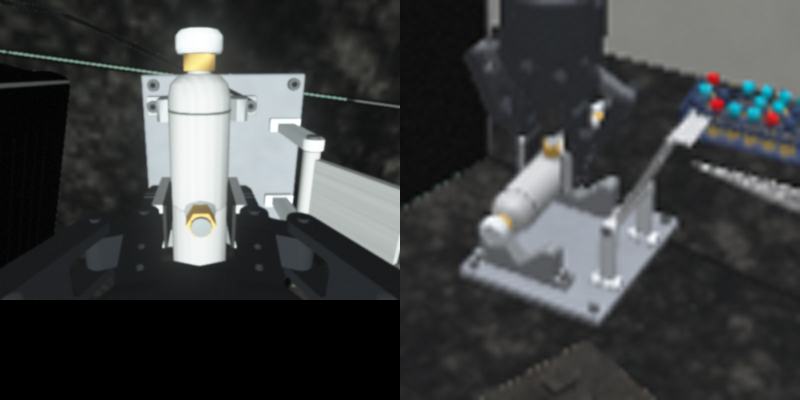

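Wrist half: port at (201,222), centred on the barrel (columns 171–229), and the tube is aligned over the saddles. In the scene half the tube is just above the vees. I'll trim x and lower.

To row units: -2.5 cm is -0.025, -0.25 cm is -0.0025.

Request:
carry_out --steps '[[[-0.002,0,-0.006,0,0.2],[-0.0025,0,-0.012,0,0.2],[-0.0025,0,-0.018,0,0.2],[-0.0025,0,-0.022,0,0.2],[-0.0025,0,-0.025,0,0.2],[-0.0025,0,-0.025,0,0.2]]]'

```text
time: 14.45
tcp_pos: [0.6971, -0.0857, 0.0358]
tcp_rot: [0.753, -0.658, -0.005, 0.0]
ft_force: [0.3, 0.1, -2.5]
width: 0.0294
gripper_force: 61.1
```

To row units: -0.25 cm is -0.0025, -0.2 cm is -0.002.

Request:
carry_out --steps '[[[0.0005,0,-0.001,0,0.2],[0.0005,0,-0.002,0,0.2],[0.0005,0,-0.0025,0,0.2],[0.0005,0,-0.0025,0,0.2]]]'

```text
time: 14.85
tcp_pos: [0.6978, -0.0859, 0.0348]
tcp_rot: [0.753, -0.658, -0.005, -0.0]
ft_force: [-1.5, 1.0, 5.7]
width: 0.0301
gripper_force: 61.8
```

Contact came exactly at the predicted seat height. Releasing.

To row units: 0.05 cm is 0.0005.

Request:
carry_out --steps '[[[0,0,0.0005,0,0.4],[0,0,0.0005,0,0.45],[0,0,0.0005,0,0.52],[0,0,0.0005,0,0.58],[0,0,0.0005,0,0.58]]]' --grip_force 20

```text
time: 15.35
tcp_pos: [0.6972, -0.0858, 0.0339]
tcp_rot: [0.753, -0.658, -0.005, 0.0]
ft_force: [0.5, 0.2, 0.3]
width: 0.0496
gripper_force: 0.0
```

To row units: 19 cm is 0.19, 18 cm is 0.18.

Request:
carry_out --steps '[[[0,0,0.02,0,0.58],[0,0,0.05,0,0.58],[0,0,0.09,0,0.58],[0,0,0.14,0,0.58],[0,0,0.18,0,0.58],[0,0,0.19,0,0.3],[0,0,0.19,0,0.3]]]'

```text
time: 16.05
tcp_pos: [0.6982, -0.0865, 0.2276]
tcp_rot: [0.753, -0.658, -0.003, -0.001]
ft_force: [0.3, 0.1, -0.1]
width: 0.0258
gripper_force: 0.0
```

Run:
```python
from h import *
a,i=cap('wrist','w6.png');np.save('w6.npy',i['world_from_camera']);s=manip.read_state();print(s['tcp_pos'],s['time'])
# measure tube silhouette and port in the wrist image without viewing: predicted pixels
def P(l,x=(.6977,-.0862,.1352)):
    c,t=np.cos(x[2]),np.sin(x[2]);return [x[0]+c*l[0]-t*l[1],x[1]+t*l[0]+c*l[1],l[2]]
print('port tip pred',proj(i,P((0,0,.073))),'ends',proj(i,P((0,.088,.044))),proj(i,P((0,-.088,.044))))
hsv=cv2.cvtColor(a,cv2.COLOR_RGB2HSV)
m=cv2.inRange(hsv,(12,80,80),(35,255,255))
n,_,st,ce=cv2.connectedComponentsWithStats(m)
print([(st[k],ce[k].round(1)) for k in range(1,n) if st[k,4]>25])
g=cv2.cvtColor(a,cv2.COLOR_RGB2GRAY)
```

```text
[ 0.69726189 -0.08576228  0.22504857] 16.1
port tip pred [254.8749534  170.97475416] ends [254.96847098 244.64637077] [254.59922463  71.90183513]
[(array([245,  86,   7,   8,  35], dtype=int32), array([247.3,  88.9])), (array([256,  86,   7,   7,  33], dtype=int32), array([259.8,  89.5])), (array([  0, 248,   6,  17,  76], dtype=int32), array([  2.1, 255.4])), (array([  0, 273,   5,  15,  58], dtype=int32), array([  1.7, 279.5]))]
```

Run:
```python
from h import *
a=cv2.cvtColor(cv2.imread('pics/w6.png'),cv2.COLOR_BGR2RGB).astype(int)
w=a[155:190,230:280];d=(w[...,0]-w[...,2])
m=d>12
v,u=np.nonzero(m);print(m.sum(),u.min()+230,u.max()+230,v.min()+155,v.max()+155,u.mean()+230,v.mean()+155)
g=a.sum(2)[200,200:310];dd=np.diff(g);print(np.argmax(dd)+200.5,np.argmin(dd)+200.5,np.nonzero(abs(dd)>90)[0]+200)
g=a.sum(2)[130,200:310];dd=np.diff(g);print(np.nonzero(abs(dd)>90)[0]+200)
```

```text
79 248 262 163 176 255.1772151898734 167.1139240506329
216.5 219.5 [215 216]
[212 213]
```

Port ring centre is within about 1 px of the prediction, so the tube is seated and centred. Now the strap: close the fingers, pass over it and come down behind it.

To row units: -13.6 cm is -0.136, -13.4 cm is -0.134.

Request:
carry_out --steps '[[[-0.045,-0.006,0,0,0],[-0.09,-0.012,0,0,0],[-0.134,-0.0185,0,0,0],[-0.136,-0.0185,0,0,0],[-0.136,-0.0185,-0.04,0,0],[-0.136,-0.0185,-0.08,0,0],[-0.136,-0.0185,-0.1,0,0],[-0.136,-0.0185,-0.1,0,0]]]'

```text
time: 16.9
tcp_pos: [0.5586, -0.1029, 0.12]
tcp_rot: [0.753, -0.658, -0.008, 0.003]
ft_force: [0.0, 0.2, -0.2]
width: 0.0
gripper_force: 0.0
```

To row units: 8.4 cm is 0.084, 1.15 cm is 0.0115.

Request:
carry_out --steps '[[[0.015,0.002,0.008,0,0],[0.025,0.0034,0.008,0,0],[0.035,0.0048,0.008,0,0],[0.045,0.006,0.008,0,0],[0.055,0.0075,0.008,0,0],[0.065,0.0088,0.008,0,0],[0.075,0.0102,0.008,0,0],[0.084,0.0115,0.008,0,0]]]'

```text
time: 17.7
tcp_pos: [0.646, -0.0924, 0.1317]
tcp_rot: [0.753, -0.658, -0.005, 0.0]
ft_force: [-0.4, 0.3, -0.3]
width: -0.0
gripper_force: 0.4
```

To row units: 8.15 cm is 0.0815, 0.54 cm is 0.0054.

Request:
carry_out --steps '[[[0.007,0.001,0.015,0,0],[0.017,0.0023,0.015,0,0],[0.027,0.0036,0.015,0,0],[0.04,0.0054,0.015,0,0],[0.0475,0.0064,0.013,0,0],[0.0555,0.0075,0.004,0,0],[0.0635,0.0086,-0.007,0,0],[0.0715,0.0097,-0.019,0,0],[0.0775,0.0105,-0.032,0,0],[0.0815,0.011,-0.042,0,0]]]'

```text
time: 18.7
tcp_pos: [0.7258, -0.0816, 0.0874]
tcp_rot: [0.753, -0.658, -0.007, 0.001]
ft_force: [-1.1, 0.0, 0.3]
width: -0.0001
gripper_force: 0.9
```

To row units: -0.8 cm is -0.008, -0.6 cm is -0.006.

Request:
carry_out --steps '[[[0.002,0,-0.003,0,0],[0.003,0.0003,-0.006,0,0],[0.003,0.0003,-0.008,0,0],[0.003,0.0003,-0.008,0,0]]]'

```text
time: 19.1
tcp_pos: [0.7278, -0.0815, 0.0809]
tcp_rot: [0.753, -0.658, -0.007, 0.001]
ft_force: [-0.7, -0.5, -1.1]
width: 0.0001
gripper_force: 0.1
```

To row units: -0.3 cm is -0.003, -0.15 cm is -0.0015.

Request:
carry_out --steps '[[[0.001,0,-0.0015,0,0],[0.001,0,-0.003,0,0],[0.001,0,-0.003,0,0]]]'

```text
time: 19.4
tcp_pos: [0.7318, -0.0815, 0.0797]
tcp_rot: [0.753, -0.658, -0.004, -0.0]
ft_force: [1.1, 0.2, 0.4]
width: 0.0003
gripper_force: 0.2
```

To row units: -0.2 cm is -0.002, -0.1 cm is -0.001.

Request:
carry_out --steps '[[[0,0,-0.001,0,0],[0,0,-0.002,0,0],[0,0,-0.002,0,0]]]'

```text
time: 19.7
tcp_pos: [0.7316, -0.0815, 0.0781]
tcp_rot: [0.753, -0.658, -0.004, -0.0]
ft_force: [-0.8, -0.4, 3.2]
width: -0.0
gripper_force: 2.0
```

To row units: -0.2 cm is -0.002, -0.1 cm is -0.001.

Request:
carry_out --steps '[[[0,0,-0.001,0,0],[0,0,-0.002,0,0],[0,0,-0.002,0,0]]]'

```text
time: 20.0
tcp_pos: [0.7318, -0.0816, 0.0776]
tcp_rot: [0.753, -0.658, -0.004, -0.001]
ft_force: [-2.3, 0.8, 11.6]
width: 0.0002
gripper_force: 5.5
```

There's a firm stop at the expected lip height of 78 mm. I'll retreat and check.

To row units: 20 cm is 0.2, 18 cm is 0.18.

Request:
carry_out --steps '[[[0,0,0.01,0,0],[0,0,0.04,0,0],[0,0,0.09,0,0],[0,0.02,0.14,0,0],[0,0.05,0.18,0,0],[0,0.08,0.2,0,0],[0,0.08,0.2,0,0],[0,0.08,0.2,0,0]]]'

```text
time: 20.8
tcp_pos: [0.7307, -0.0002, 0.2749]
tcp_rot: [0.754, -0.657, -0.005, 0.0]
ft_force: [-0.4, 0.1, -0.4]
width: -0.0001
gripper_force: 0.0
```

Run:
```python
from h import *
a,i=cap('wrist','w7.png');b,j=cap('scene','s7.png');s=manip.read_state();print(s['tcp_pos'],s['time'])
p=proj(i,[.6977,-.0862,.073]);print(p)
u,v=int(p[0]),int(p[1]);u=min(max(u,80),432);v=min(max(v,80),304)
x=cv2.resize(a[v-80:v+80,u-80:u+80],(400,400),interpolation=cv2.INTER_CUBIC);y=cv2.resize(b[120:220,210:310],(400,400),interpolation=cv2.INTER_CUBIC)
cv2.imwrite('pics/c7.png',np.hstack([x,y])[:,:,::-1])
```

```text
[ 0.72991687 -0.00246755  0.27378735] 20.9
[297.88065959  80.12763739]
```

View pics/c7.png

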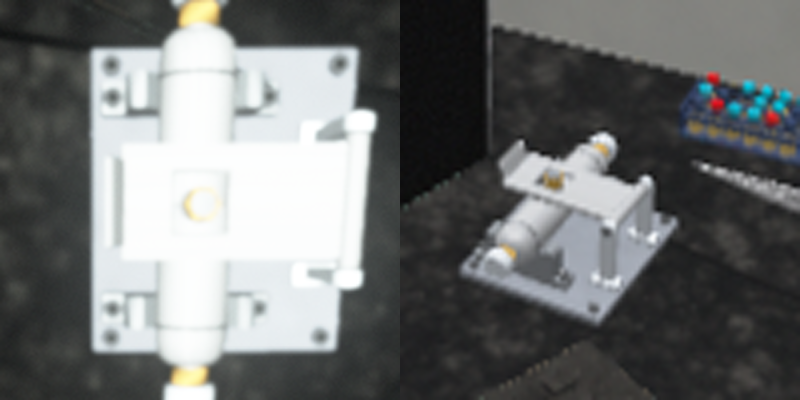

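The strap is level and shut, with the port at (201,203) coming up through its window. The tube sits in both vees and the robot is clear of everything.

```bash
python3 -c "
from station import manip
print(manip.sign_off())"
```

```text
the job is handed in; nothing more can be done
None
```

The tube lies port-up in the two saddles, and the strap is fully shut with the port through its window. The job was handed in at about 21 s, and the moves kept clear of everything else on the bench.

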